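# Clamp a sample tube for labelling with a torque-limiting knob

## Task

Take the capped sample tube from its small grey rest, lay it in the cradle of the labelling clamp with its lilac cap towards the fixed end stop, and let go of it. Then turn the clamp's black knob clockwise (seen from above) until the plunger holds the tube and the knob's slip clutch gives way, slipping by one click (about 30 degrees), and leave it tightened; do not go on grinding the slipping clutch for half a turn or more. Leave the tube clamped and do not disturb the other things on the table.

Things in the scene. Friction and masses are not known exactly. Their poses are not given: they have to be found in the camera images.
- tube_mid (a point): centre of the loose sample tube to be clamped, half-way along its axis. Clear barrel 20 mm in diameter with a white label; lilac cap 24 mm in diameter, 18 mm long; 120 mm over all, about 40 g. The y axis runs along the tube: cap at the -y end, foot at +y. It starts level, its axis 42 mm above the table, on the grey rest
- tube_cap (a point): centre of the tube's outer end face on the cap, 60 mm along -y from its middle
- rest: fixed grey tube rest, base 60 x 90 x 8 mm (origin under its centre), with two green V saddles 10 mm wide, centred 28 mm either side of its centre along y (46 mm of the barrel is free between them for the fingers). The tube starts in them, up to 4 mm off-centre along y
- cradle (a point): point fixed to the clamp, 45 mm above the table: where the tube's middle lies when the tube is in the clamp's two green V saddles with its cap touching the end stop. z is up; y runs along the tube's place, from the end stop (rubber face at y = -60 mm) towards plunger and knob (+y). Saddles 10 mm wide, centred 28 mm either side of this point: 46 mm between them is free for the fingers
- clamp: the labelling clamp, fixed to the table, same axes as the cradle point and its origin 45 mm below it. Aluminium base with its top 12 mm above the table, 100 mm across x, from y = -84 to +152 mm; grey end stop 34 mm wide, 62 mm high, y = -74 to -60 mm; grey block under the knob 64 mm wide, y = 83 to 145 mm, 62 mm high
- jaw_face (a point): centre of the plunger's face, at the height of the cradle point; the plunger moves along the cradle's -y as the knob turns clockwise. At the start the face stands at y = 67 to 72 mm in the cradle's frame, so the place is 7 to 12 mm longer than the tube; with the tube against the end stop it meets the tube's foot at y = 60 mm
- jaw: the plunger: a rubber disc 20 mm in diameter on a steel rod; origin and axes as the jaw_face point
- knob_grip (a point): grip point of the black knob, on its vertical axis, 99 mm above the table, 114 mm along +y from the cradle point. An upright bar 46 mm long (x axis), 14 mm wide (y axis), its top 9 mm above this point, on a disc 48 mm across whose top is 25 mm below it. White line and mark point along -x. Turn about 1.2 rad a grasp, let go, turn back, regrasp
- spindle (a joint): turn of the steel collar (62 mm across, red mark) under the knob, rad, clockwise from above positive; 5 mm of plunger travel per rad. Starts between 0 and 0.9 rad; needs about 0.06 N m and stays where it is left. With the tube against the end stop the plunger clamps it at about 2.4 rad
- clutch (a joint): slip of the knob on the collar, rad, clockwise positive. 0 at the start, the knob's white mark in line with the collar's red mark; stays near 0 while the spindle turns freely. When the tube is clamped hard (knob torque about 0.14 N m) the clutch slips and this grows. One click is about 0.5 rad (30 degrees); 3.14 is too much
- bottle: white plastic dispenser bottle, 72 mm across, 170 mm tall, standing (a bystander); origin at the centre of its underside
- marker: red marker pen with a black end, 140 mm long, 10 mm thick, lying (a bystander); origin at the centre of its underside
- pen: blue pen with a black end, 140 mm long, 10 mm thick, lying (a bystander); origin at the centre of its underside
- notes: pale green block of notes 76 x 76 x 14 mm (a bystander); origin at the centre of its underside
- tape: roll of white tape, 90 mm across, 20 mm high, lying flat (a bystander); origin at the centre of its underside
Mind the look-alikes: they are no part of the job. What is meant by the part that bears tube_mid is not green or turquoise, and is the smaller of those in its own colour.

How it is judged:
On the way, in this order (a step that is already met when the one before it is completed fails the run):
1. the tube lies in the clamp's cradle, cap towards the end stop, let go, the clutch not yet slipped (horizontal distance between tube_mid and cradle below 0.016 m and angle between the y axis of tube_mid and the y axis of cradle, either way round below 0.1 rad and z of tube_mid in the frame of cradle between -0.005 and 0.005 m and x of tube_mid in the frame of cradle between -0.005 and 0.005 m and y of tube_cap in the frame of cradle below -0.03 m and contact force between the fingers and tube below 0.1 N and value of joint clutch below 0.2 rad), for 0.2 s.
2. with the plunger pressing on the tube, the clutch has slipped by a click (horizontal distance between tube_mid and cradle below 0.016 m and angle between the y axis of tube_mid and the y axis of cradle, either way round below 0.1 rad and z of tube_mid in the frame of cradle between -0.005 and 0.005 m and x of tube_mid in the frame of cradle between -0.005 and 0.005 m and y of tube_cap in the frame of cradle below -0.03 m and contact force between jaw and tube above 3 N and value of joint clutch above 0.35 rad), for 0.1 s.
At the end, for the whole second after the job is handed in: The tube lies at rest in the cradle (middle within 16 mm of the cradle point along it, 5 mm sideways and in height, 0.1 rad), cap towards the stop, pressed by the plunger with over 3 N; the clutch has slipped by more than 0.3 rad (0.35 while pressing) and less than 3.14 (horizontal distance between tube_mid and cradle below 0.016 m and angle between the y axis of tube_mid and the y axis of cradle, either way round below 0.1 rad and z of tube_mid in the frame of cradle between -0.005 and 0.005 m and x of tube_mid in the frame of cradle between -0.005 and 0.005 m and y of tube_cap in the frame of cradle below -0.03 m and contact force between jaw and tube above 3 N and value of joint clutch between 0.3 and 3.14 rad and linear speed of tube below 0.01 m/s); the robot touches nothing.
It fails at once if the slipping clutch is ground on for half a turn or more (value of joint clutch above 3.14 rad).
It fails at once if a bystander is pushed away by more than 30 mm (distance of any of bottle, marker, pen, notes, tape from where it was at the start of the episode above 0.03 m).
It also fails if it takes over 64 s, if anything falls off the work surface, if the arm or the gripper's body presses on something with over 40 N, if the wrist force passes 120 N, or if a joint passes its speed limit or range.

## Robot

A 6-joint arm with a two-finger parallel gripper is mounted at the origin on the work surface. World frame = base frame: x ahead of the robot, y to its left, z up, the work surface at z = 0. Lengths are in m, angles in rad, forces in N, time in s.
With the tool pointing down it reaches from about 0.35 to 0.775 m from the base axis. Payload 7.3 kg.
Tool frame: the origin (TCP) lies midway between the tips of the shut fingers; the grasp point (between the pads) lies 19 mm behind it; z points along the fingers, y is the direction in which the jaws open and shut (so a half turn about z gives the same grasp; the last joint's range is limited). The gripper opens to 92 mm and grips with 3 to 60 N. Pads are 19 mm wide; open, the fingers measure 130 mm over their backs; the gripper's body (75 mm by 190 mm) begins 47 mm behind the grasp point.
Start: joints at [1.001, 0.342, 1.524, -0, 1.275, -0.146], TCP at [0.216, 0.479, 0.227] pointing down, gripper open.
Joint ranges: [-2.53, 2.53], [-0.77, 2.02], [0.04, 2.7], [-1, 4.14], [0.28, 2.66], [-3.11, 3.11]. Speed limits (rad/s): [2.57, 2.57, 3.14, 3.14, 3.14, 3.14].

## Interface

Orientations are given as [roll, pitch, yaw] about the fixed x, y, z axes, in that order (R = Rz(yaw) Ry(pitch) Rx(roll)).
In Python, from cell import robot gives the robot as it stands.
- The arm moves only by the shell command python3 -m crank 'ROWS' [FORCE]. ROWS is a JSON object of lists of equal length, an entry for each row: "claw": the opening, from 0 (shut) to 1 (fully open); "delta_pos": the shift along the tool's x, y, z in units of 25 mm (1.0 is 25 mm), a list of three; "roll": the turn about the tool's z in units of 6 degrees (1.0 is 6 degrees). In form: {"claw": [claw, ...], "delta_pos": [[dx, dy, dz], ...], "roll": [roll, ...]}. A call has exactly 8 rows; each row is the pose to reach, as a shift and turn from the pose commanded when the call began, along the tool's axes at that moment; what a row does not reach only later rows make up. A row lasts 1/12 s, in which the tool goes at most 41.7 mm and 7.16 degrees, less where a joint would pass 70% of its speed; a pose out of reach is approached as far as the arm can. A call with a gripper value outside its range is refused whole. The fingers move at their own pace and stop on an object; FORCE is the grip in N (left out, the last holds). Time passes only in rows, so rows that repeat a pose let the fingers close, or fill a call up. It gives the time, the measured TCP pose, the force and the opening at its end, in the units of the state.
- robot.observe(): the state, without advancing time (a new reading comes with each control period).
- robot.read_camera(name): name is "side" or "top"; returns a dict with "color" (384x512x3 uint8, blue, green, red), "fx", "fy", "cx", "cy" (pixels), "rvec" (rotation vector, rad) and "tvec" (3), from world to camera coordinates, as OpenCV has them. Camera axes: x right, y down, z forward; pixel columns grow to the right and rows downward; lengths in m; the calibration is good to about 2 mm. A picture is of the moment at which its call begins. There is no depth.
- robot.hand_in(): hands the job in, once; it reports no verdict.
The state is a dict: "time": time; "qpos": joint angles; "qvel": joint speeds; "joint_efforts": joint torques, N m; "tool_pos": TCP position; "tool_rot": TCP orientation; "contact_force": force on the tool from outside, world axes, zero at the start; "torque": the same for the moment, N m; "opening": finger opening in m.
Only numpy, scipy, OpenCV 4.12 (cv2) and the standard library are available. Lean on these libraries where they do the work, as an engineer would, in place of code of your own. Each camera call takes 0.05 s, during which the arm holds its last target.

## Working session

There is one attempt and no reset: what is moved stays moved. The work goes in short steps, Python scripts to look and compute and a shell command to move; the robot and the scene stay as the last step left them, time stands still between calls to the robot, and variables do not carry over. Pictures are saved under pics/ and viewed, and the job is handed in when it is done.

```bash
ls; mkdir -p pics; python3 - <<'E'
from cell import robot
import cv2
print(robot.observe())
for n in("side","top"):
    c=robot.read_camera(n); cv2.imwrite(f"pics/{n}0.png",c["color"])
    print(n,{k:v for k,v in c.items() if k!="color"})
E
```

```text
pics
{'time': 0.0, 'qpos': array([ 1.00100391e+00,  3.42699675e-01,  1.52499278e+00,  7.80941124e-06,
        1.27540842e+00, -1.45994582e-01]), 'qvel': array([-4.75504393e-04,  3.10146420e-04, -6.18417774e-05,  4.50724815e-04,
       -8.92819719e-04,  9.71731123e-07]), 'joint_efforts': array([ 1.76392066e-03, -4.31228507e+01, -2.44220567e+01,  7.18255481e-02,
        5.58489806e-02, -9.10808853e-05]), 'tool_pos': array([0.21565063, 0.47822694, 0.22606539]), 'tool_rot': array([-3.14010156e+00, -2.26799715e-04,  2.71779237e+00]), 'contact_force': array([-1.03356288, -0.18992329,  0.26422665]), 'torque': array([ 0.04897366, -0.02090514, -0.03457974]), 'opening': 0.09217269747614093}
side {'fx': 394.9269984070876, 'fy': 394.9269984070876, 'cx': 251.93585926690508, 'cy': 189.3567468406857, 'rvec': array([ 0.25685328, -2.72247148,  1.35370083]), 'tvec': array([0.4618636 , 0.10746221, 1.47072957])}
top {'fx': 358.66844269016997, 'fy': 358.66844269016997, 'cx': 254.89325635417572, 'cy': 193.83845903153826, 'rvec': array([ 2.18767855, -2.23358016,  0.04753277]), 'tvec': array([0.02805504, 0.45601503, 1.15123177])}
```

View pics/side0.png

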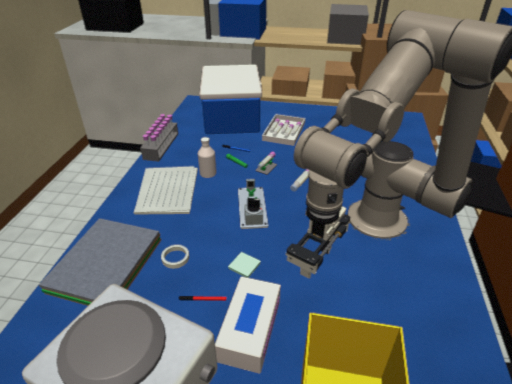

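View pics/top0.png

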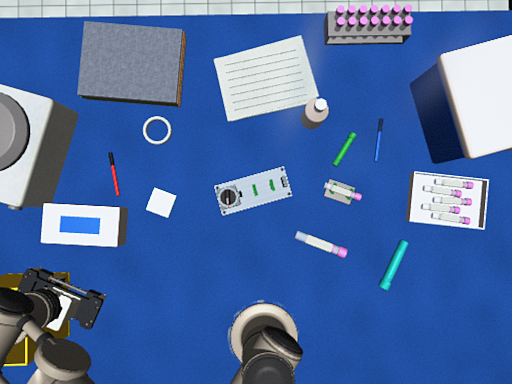

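```bash
python3 - <<'E'
import cv2
t=cv2.imread("pics/top0.png")
a=cv2.resize(t[155:225,205:375],None,fx=4.7,fy=4.7,interpolation=cv2.INTER_CUBIC)
cv2.imwrite("pics/topz.png",a)
t=cv2.imread("pics/side0.png")
a=cv2.resize(t[130:240,200:320],None,fx=5,fy=5,interpolation=cv2.INTER_CUBIC)
cv2.imwrite("pics/sidez.png",a)
E
```

```text
(no output)
```

View pics/topz.png

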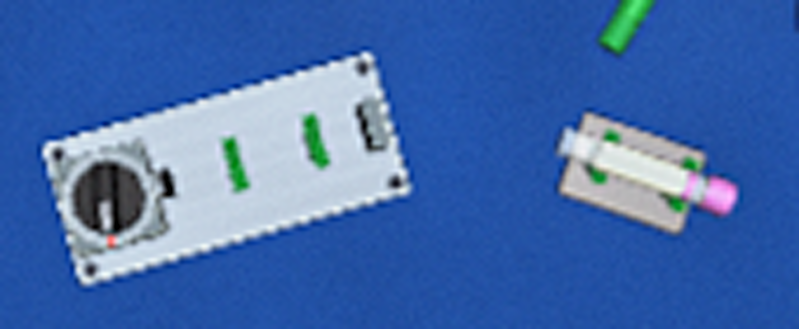

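View pics/sidez.png

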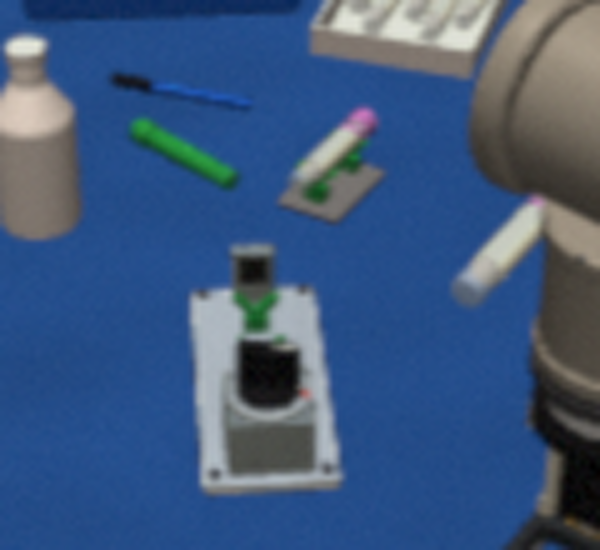

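```bash
cat > h.py <<'E'
import cv2,numpy as np
CAL={}
def cal(c): 
    R=cv2.Rodrigues(np.array(c["rvec"]))[0]; t=np.array(c["tvec"]); return R,t,c
def ray(c,u,v):
    R,t,_=cal(c); d=R.T@np.array([(u-c["cx"])/c["fx"],(v-c["cy"])/c["fy"],1]); return -R.T@t,d
def plane(c,u,v,z):
    o,d=ray(c,u,v); return o+d*(z-o[2])/d[2]
def tri(c1,p1,c2,p2):
    o1,d1=ray(c1,*p1);o2,d2=ray(c2,*p2); d1/=np.linalg.norm(d1);d2/=np.linalg.norm(d2)
    A=np.stack([d1,-d2],1); s=np.linalg.lstsq(A,o2-o1,rcond=None)[0]
    a,b=o1+s[0]*d1,o2+s[1]*d2; return (a+b)/2,np.linalg.norm(a-b)
def proj(c,P):
    return cv2.projectPoints(np.array(P,float).reshape(-1,3),c["rvec"],c["tvec"],np.array([[c["fx"],0,c["cx"]],[0,c["fy"],c["cy"]],[0,0,1]]),None)[0].reshape(-1,2)
E
python3 - <<'E'
from h import *
from cell import robot
for n,roi in(("top",(205,155,375,225)),("side",(200,130,300,240))):
    c=robot.read_camera(n); im=c["color"]; x0,y0,x1,y1=roi
    s=im[y0:y1,x0:x1]; hsv=cv2.cvtColor(s,cv2.COLOR_BGR2HSV)
    masks={"base/white":cv2.inRange(hsv,(0,0,0),(180,75,255)) ,
      "lilac":cv2.inRange(hsv,(135,50,120),(172,255,255)),
      "green":cv2.inRange(hsv,(45,110,40),(80,255,255)),
      "red":cv2.inRange(hsv,(0,130,100),(8,255,255)),
      "dark":cv2.inRange(hsv,(0,0,0),(180,255,60)),
      "bright":cv2.inRange(hsv,(0,0,185),(180,60,255))}
    for k,m in masks.items():
        nn,l,st,ce=cv2.connectedComponentsWithStats(m)
        for i in range(1,nn):
            if st[i,4]>(3 if k in("green","red","lilac") else 12):
                r=cv2.minAreaRect(np.argwhere(l==i)[:,::-1].astype(np.float32))
                print(n,k,st[i,4],(ce[i]+[x0,y0]).round(1),"rect",np.round(np.array(r[0])+[x0,y0],1),np.round(r[1],1),round(r[2],1))
E
```

```text
top base/white 2194 [252.4 190.6] rect [252.7 190.4] [31.2 73.4] 74.1
top base/white 504 [339.1 191.3] rect [341.2 192. ] [37.  18.3] 18.4
top lilac 8 [351.5 194. ] rect [351.5 194. ] [0.9 4.9] 26.6
top lilac 41 [357.7 196.3] rect [357.8 196.3] [5.8 7.1] 21.8
top green 66 [337.5 159.6] rect [337.6 159.2] [ 5.3 12.9] 31.0
top green 31 [271.6 184.7] rect [271.5 184.6] [11.1  2.9] 74.1
top green 28 [254.7 189.8] rect [254.5 189.5] [10.8  2.5] 71.6
top green 5 [334.8 183.6] rect [335.  183.5] [2. 1.] 0.0
top green 4 [351.5 189.5] rect [351.5 189.5] [1. 1.] 90.0
top green 7 [331.9 192.3] rect [332. 192.] [2. 2.] 90.0
top green 8 [348.5 197.9] rect [348.6 197.7] [2.7 2.2] 63.4
top dark 85 [226.7 196.6] rect [226.8 197.1] [14.3 11.2] 63.4
top bright 1675 [255.4 189.5] rect [252.6 190.2] [30.6 72.8] 74.1
top bright 202 [338.6 188.6] rect [340.3 188.2] [32.3  9.4] 20.6
top bright 76 [334.4 196.3] rect [337.5 196.4] [25.3  5.7] 19.3
side base/white 472 [280.9 136.2] rect [280.5 137.5] [15. 37.] 90.0
side base/white 526 [206.8 159.1] rect [207.5 157. ] [40. 15.] 90.0
side base/white 127 [297.1 
[... 672 characters left out ...]
0
side dark 127 [253.1 204.6] rect [253.5 204.5] [11. 11.] 90.0
side bright 34 [270.7 133.2] rect [271.3 132.3] [ 5.8 10.9] 39.8
side bright 58 [281.9 133.8] rect [282.5 133.1] [ 8.1 12.7] 35.5
side bright 42 [292.2 136.2] rect [292.8 135.3] [ 5.7 12. ] 45.0
side bright 18 [204.5 139. ] rect [204.5 139. ] [2. 5.] 90.0
side bright 89 [205.  152.1] rect [205.5 152. ] [ 8. 11.] 90.0
side bright 22 [266.5 158.5] rect [266.5 158.5] [1.4 9.9] 45.0
side bright 14 [297.6 180.8] rect [297.9 181.1] [2.8 6.4] 33.7
side bright 160 [242.3 201.9] rect [243.7 205.4] [34.7  8. ] 86.4
side bright 55 [259.3 194.1] rect [260.4 194.7] [14.5  7.1] 48.8
side bright 21 [264.7 216.5] rect [265. 216.] [10.  2.] 90.0
```

```bash
python3 - <<'E'
from h import *
from cell import robot
T=robot.read_camera("top");S=robot.read_camera("side")
print("cap tri",tri(T,(357.7,196.3),S,(271.6,153.7)))
print("rest green tri", tri(T,(331.9,192.3),S,(263.1,167.8)))
B=[]
for p in [(252.65,190.3)]: print("base c",plane(T,*p,.012))
a=np.deg2rad(74.1-90); d=np.array([np.cos(a),np.sin(a)])
e1=plane(T,*(np.array([252.65,190.3])-37*d),.012);e2=plane(T,*(np.array([252.65,190.3])+37*d),.012)
print("len",np.linalg.norm(e1-e2),"dir",(e1-e2)/np.linalg.norm(e1-e2)); 
g1=plane(T,271.6,184.7,.045);g2=plane(T,254.7,189.8,.045)
print("saddles",g1,g2,np.linalg.norm(g1-g2),(g1+g2)/2)
for z in(.03,.042,.05):
  f=plane(T,324.1,185.2,z);c=plane(T,362,196.5,z);print(z,"tube",f,c,np.linalg.norm(f-c))
r1=plane(T,333.35,188,.042);r2=plane(T,350,193.7,.042);print("rest sadd",r1,r2,np.linalg.norm(r1-r2),(r1+r2)/2)
print("cap",plane(T,357.7,196.3,.042))
print("rest base",plane(T,341.2-1.2,192.,.008))
E
python3 - <<'E'
import cv2
t=cv2.imread("pics/top0.png")
cv2.imwrite("pics/tz1.png",cv2.resize(t[178:206,318:368],None,fx=16,fy=16,interpolation=cv2.INTER_NEAREST))
cv2.imwrite("pics/tz2.png",cv2.resize(t[165:217,212:294],None,fx=9.5,fy=9.5,interpolation=cv2.INTER_NEAREST))
E
```

```text
cap tri (array([ 0.44047418, -0.3023426 ,  0.0470265 ]), np.float64(0.0008810851748002058))
rest green tri (array([ 0.46045986, -0.22732397,  0.01916269]), np.float64(0.009110858583277384))
base c [0.4678802  0.02561348 0.012     ]
len 0.23808643533804666 dir [-0.25439738  0.96709978  0.        ]
saddles [ 0.48281423 -0.03384093  0.045     ] [0.4679319  0.01935209 0.045     ] 0.05523568481985809 [ 0.47537307 -0.00724442  0.045     ]
0.03 tube [ 0.47868277 -0.20143024  0.03      ] [ 0.44031502 -0.32103495  0.03      ] 0.12560800203491
0.042 tube [ 0.47805853 -0.19896439  0.042     ] [ 0.44009647 -0.31730443  0.042     ] 0.12427985422091282
0.05 tube [ 0.47764237 -0.19732049  0.05      ] [ 0.43995078 -0.31481741  0.05      ] 0.12339442234491477
rest sadd [ 0.46866196 -0.22784044  0.042     ] [ 0.4496731  -0.27976009  0.042     ] 0.05528315039442088 [ 0.45916753 -0.25380026  0.042     ]
cap [ 0.4410048  -0.30377399  0.042     ]
rest base [ 0.45675253 -0.25690668  0.008     ]
```

View pics/tz1.png

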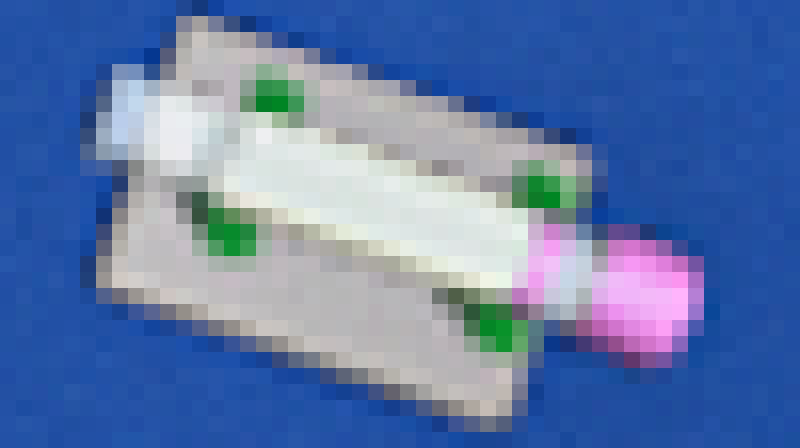

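View pics/tz2.png

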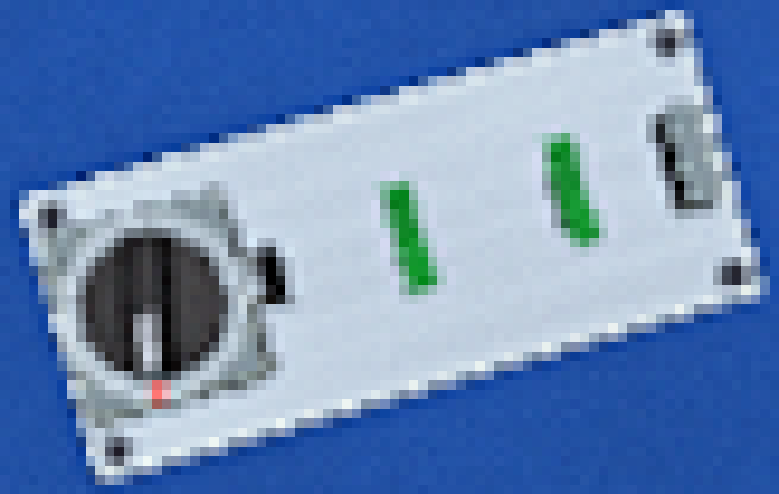

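```bash
cat > w.py <<'E'
# usage: w.py x y z yawdeg  -> units in tool axes from measured pose
import sys,numpy as np
from h import *
from cell import robot
from scipy.spatial.transform import Rotation as Ro
o=robot.observe(); p=o["tool_pos"]; R=Ro.from_euler("xyz",o["tool_rot"]).as_matrix()
yaw=np.degrees(o["tool_rot"][2])
print("t",round(o["time"],2),"p",p.round(4),"yaw",yaw.round(2),"rp",np.degrees(o["tool_rot"][:2]).round(2),"F",o["contact_force"].round(1),"M",o["torque"].round(3),"open",round(o["opening"],4),"q",o["qpos"].round(2))
if len(sys.argv)>4:
    x,y,z,w=map(float,sys.argv[1:5]); d=R.T@(np.array([x,y,z])-p)
    dr=-(w-yaw); dr=(dr+180)%360-180
    print("delta units",(d/.025).round(2),"roll units",round(dr/6,2))
E
python3 - <<'E'
from h import *
from cell import robot
T=robot.read_camera("top");S=robot.read_camera("side")
f=plane(T,323.75,184.5,.042);c=plane(T,360.8,196.75,.042);d=(f-c)/np.linalg.norm(f-c)
print(f,c,np.linalg.norm(f-c),(f+c)/2,d,np.degrees(np.arctan2(d[1],d[0])))
cr=np.array([.476,-.0073,.045])
for a in(14.5,15.5):
  y=np.array([-np.sin(np.radians(a)),np.cos(np.radians(a)),0])
  P=[cr+.114*y+[0,0,.009],cr+.07*y,cr-.06*y+[0,0,.017],cr-.074*y+[0,0,.017]]
  print("top",proj(T,P).round(1).tolist(),"side",proj(S,P).round(1).tolist())
E
python3 w.py 0.47 0.1 0.226 100
```

```text
[ 0.48028212 -0.19792245  0.042     ] [ 0.43938935 -0.31349895  0.042     ] 0.1225974939556803 [ 0.45983574 -0.2557107   0.042     ] [0.33355303 0.94273134 0.        ] 70.51542774426252
top [[227.8, 196.8], [241.6, 193.1], [282.1, 181.5], [286.4, 180.3]] side [[252.7, 210.5], [251.9, 204.7], [249.9, 180.6], [249.7, 178.5]]
top [[228.0, 197.5], [241.7, 193.5], [282.0, 181.2], [286.3, 179.9]] side [[253.2, 210.5], [252.3, 204.7], [249.6, 180.6], [249.3, 178.5]]
t 0.4 p [0.2159 0.4785 0.2266] yaw 155.72 rp [-179.99   -0.  ] F [ 0.   0.9 -0.9] M [-0.028  0.037 -0.004] open 0.0918 q [ 1.    0.34  1.52 -0.    1.28 -0.15]
delta units [-15.49  -9.62   0.03] roll units 9.29
```

```bash
python3 -m crank '{"claw":[1,1,1,1,1,1,1,1],"delta_pos":[[-1,-0.6,0],[-2.3,-1.4,0],[-3.6,-2.2,0],[-4.9,-3,0],[-6.2,-3.8,0],[-7.5,-4.6,0],[-8.5,-5.3,0],[-9,-5.6,0]],"roll":[0.5,1.5,2.5,3.5,4.5,5.5,6.5,7]}'
python3 w.py 0.4595 -0.2555 0.20 70.5
```

```text
time: 1.07
tool_pos: [0.3649, 0.2556, 0.2269]
tool_rot: [3.141, 0.001, 1.977]
contact_force: [0.3, 0.5, 0.4]
opening: 0.0921
t 1.07 p [0.3649 0.2556 0.2269] yaw 113.27 rp [1.7997e+02 5.0000e-02] F [0.3 0.5 0.4] M [-0.055 -0.004  0.017] open 0.0921 q [ 0.44  0.2   1.73 -0.    1.22  0.03]
delta units [-20.28  -4.6    1.09] roll units 7.13
```

```bash
python3 -m crank '{"claw":[1,1,1,1,1,1,1,1],"delta_pos":[[-1,-0.2,0],[-2.5,-0.5,0],[-4,-0.9,0],[-5.5,-1.2,0],[-7,-1.5,0],[-8.5,-1.9,0],[-10,-2.2,0],[-11,-2.5,0]],"roll":[0.5,1.3,2.1,2.9,3.7,4.5,5.3,6]}'
python3 w.py 0.4595 -0.2555 0.14 70.5
```

```text
time: 1.73
tool_pos: [0.4174, -0.0214, 0.227]
tool_rot: [3.14, 0.001, 1.351]
contact_force: [0.2, -0.2, -0.4]
opening: 0.092
t 1.73 p [ 0.4174 -0.0214  0.227 ] yaw 77.4 rp [1.7992e+02 3.0000e-02] F [ 0.2 -0.2 -0.4] M [-0.073  0.032 -0.078] open 0.092 q [-0.23  0.14  1.79 -0.    1.2  -0.01]
delta units [-8.77  3.68  3.49] roll units 1.15
```

```bash
python3 -m crank '{"claw":[1,0.6,0.6,0.6,0.6,0.6,0.6,0.6],"delta_pos":[[-1.2,0.5,0],[-2.6,1.1,0.4],[-4,1.7,0.9],[-5.4,2.3,1.4],[-6.8,2.9,2],[-8,3.4,2.6],[-8.77,3.68,3.2],[-8.77,3.68,3.5]],"roll":[0.2,0.4,0.6,0.8,1,1.15,1.15,1.15]}'
python3 -m crank '{"claw":[0.6,0.6,0.6,0.6,0.6,0.6,0.6,0.6],"delta_pos":[[0,0,0],[0,0,0],[0,0,0],[0,0,0],[0,0,0],[0,0,0],[0,0,0],[0,0,0]],"roll":[0,0,0,0,0,0,0,0]}'
python3 w.py 0.4595 -0.2555 0.023 70.5
python3 - <<'E'
from cell import robot
import cv2,numpy as np
t=robot.read_camera("top")["color"];s=robot.read_camera("side")["color"]
a=cv2.resize(t[150:230,300:400],(500,400),interpolation=cv2.INTER_CUBIC)
b=cv2.resize(s[100:200,220:320],(300,300),interpolation=cv2.INTER_CUBIC)
c=np.zeros((400,800,3),np.uint8);c[:,:500]=a;c[:300,500:]=b
cv2.imwrite("pics/a1.png",c)
E
```

```text
time: 2.4
tool_pos: [0.4598, -0.2559, 0.1372]
tool_rot: [-3.141, 0.001, 1.232]
contact_force: [-1.6, 0.5, 1.1]
opening: 0.0559
time: 3.07
tool_pos: [0.4602, -0.2521, 0.1395]
tool_rot: [3.141, 0.0, 1.236]
contact_force: [-0.4, 0.6, 0.5]
opening: 0.0546
t 3.07 p [ 0.4602 -0.2521  0.1395] yaw 70.84 rp [179.98   0.  ] F [-0.4  0.6  0.5] M [-0.107  0.067  0.016] open 0.0546 q [-0.65  0.43  1.65  0.    1.06 -0.31]
delta units [-0.14  0.02  4.66] roll units 0.06
```

View pics/a1.png

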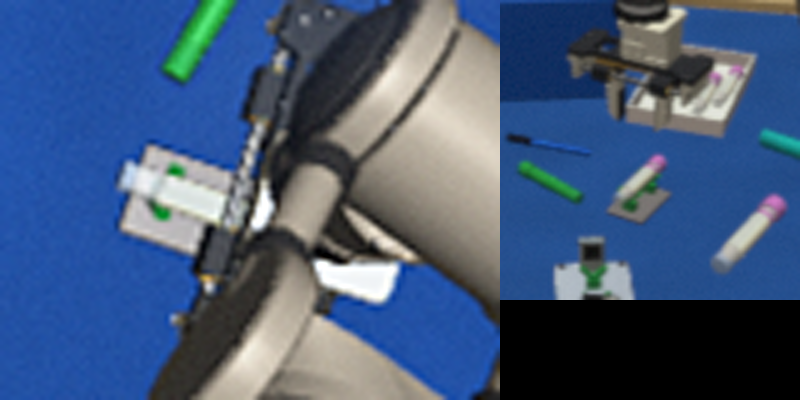

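```bash
python3 -m crank '{"claw":[0.6,0.6,0.6,0.6,0.6,0.6,0.6,0.6],"delta_pos":[[-0.14,0,0.3],[-0.14,0.02,0.8],[-0.14,0.02,1.3],[-0.14,0.02,1.8],[-0.14,0.02,2.1],[-0.14,0.02,2.3],[-0.14,0.02,2.3],[-0.14,0.02,2.3]],"roll":[0.06,0.06,0.06,0.06,0.06,0.06,0.06,0.06]}'
python3 w.py 0.4595 -0.2555 0.023 70.5
python3 - <<'E'
from cell import robot
import cv2,numpy as np
t=robot.read_camera("top")["color"];s=robot.read_camera("side")["color"]
a=cv2.resize(t[150:230,300:400],(400,320),interpolation=cv2.INTER_CUBIC)
b=cv2.resize(s[110:190,230:310],(400,400),interpolation=cv2.INTER_CUBIC)
c=np.zeros((400,800,3),np.uint8);c[:320,:400]=a;c[:400,400:]=b
cv2.imwrite("pics/a2.png",c)
E
```

```text
time: 3.83
tool_pos: [0.4594, -0.2559, 0.0817]
tool_rot: [-3.142, -0.0, 1.23]
contact_force: [0.9, -0.3, 0.4]
opening: 0.0551
t 3.83 p [ 0.4594 -0.2559  0.0817] yaw 70.45 rp [-1.8e+02 -1.0e-02] F [ 0.9 -0.3  0.4] M [-0.073  0.094  0.03 ] open 0.0551 q [-0.65  0.51  1.71  0.    0.92 -0.31]
delta units [ 0.01 -0.    2.35] roll units -0.01
```

View pics/a2.png

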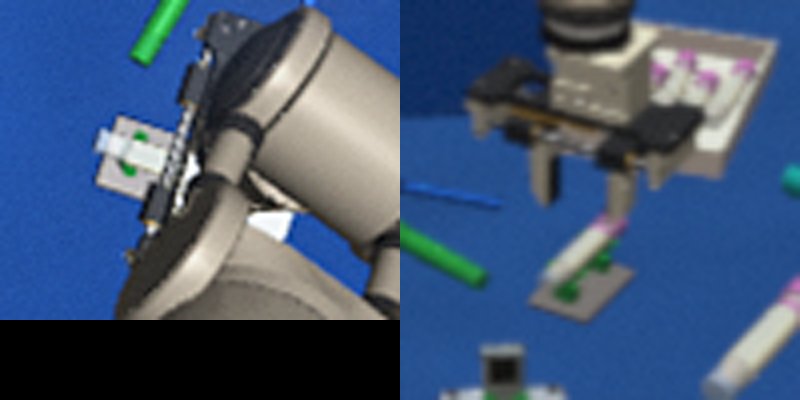

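```bash
python3 - <<'E'
from h import *
from cell import robot
S=robot.read_camera("side")
print(proj(S,[[.4594,-.2559,.0817],[.4595,-.2555,.042],[.4802,-.198,.042],[.4394,-.3135,.042]]).round(1))
E
python3 -m crank '{"claw":[0.6,0.6,0.6,0.6,0.6,0.6,0.6,0.6],"delta_pos":[[0,0,0.3],[0,0,0.7],[0,0,1.1],[0,0,1.5],[0,0,1.9],[0,0,2.2],[0,0,2.35],[0,0,2.35]],"roll":[0,0,0,0,0,0,0,0]}'
python3 w.py 0.4595 -0.2555 0.023 70.5
```

```text
[[265.7 152. ]
 [265.5 159.9]
 [258.5 166.7]
 [272.1 153.4]]
time: 4.65
tool_pos: [0.4588, -0.2553, 0.0217]
tool_rot: [-3.139, -0.001, 1.23]
contact_force: [0.3, -0.3, 0.4]
opening: 0.0552
t 4.65 p [ 0.4588 -0.2553  0.0217] yaw 70.46 rp [-1.7988e+02 -4.0000e-02] F [ 0.3 -0.3  0.4] M [-0.029  0.064  0.033] open 0.0552 q [-0.65  0.6   1.76  0.    0.79 -0.31]
delta units [ 0.    0.03 -0.05] roll units -0.01
```

```bash
python3 -m crank '{"claw":[0.4,0.3,0.2,0.1,0.1,0.1,0.1,0.1],"delta_pos":[[0,0,0],[0,0,0],[0,0,0],[0,0,0],[0,0,0],[0,0,0],[0,0,0],[0,0,0]],"roll":[0,0,0,0,0,0,0,0]}' 12
python3 w.py 0.4595 -0.2555 0.023 70.5
```

```text
time: 5.32
tool_pos: [0.4588, -0.2555, 0.0231]
tool_rot: [-3.14, -0.0, 1.23]
contact_force: [-4.2, 0.4, 5.0]
opening: 0.0195
t 5.32 p [ 0.4588 -0.2555  0.0231] yaw 70.46 rp [-1.7993e+02 -1.0000e-02] F [-4.2  0.4  5. ] M [ 0.037  0.81  -0.008] open 0.0195 q [-0.65  0.6   1.76 -0.    0.79 -0.31]
delta units [0.01 0.03 0.  ] roll units -0.01
```

```bash
python3 -m crank '{"claw":[0.1,0.1,0.1,0.1,0.1,0.1,0.1,0.1],"delta_pos":[[0,0,-0.2],[0,0,-0.7],[0,0,-1.4],[0,0,-2.1],[0,0,-2.8],[0,0,-3.4],[0,0,-3.8],[0,0,-3.8]],"roll":[0,0,0,0,0,0,0,0]}'
python3 w.py 0.476 -0.0073 0.115 105
python3 - <<'E'
from cell import robot
import cv2,numpy as np
t=robot.read_camera("top")["color"];s=robot.read_camera("side")["color"]
a=cv2.resize(t[150:230,300:400],(400,320),interpolation=cv2.INTER_CUBIC)
b=cv2.resize(s[110:190,230:310],(400,400),interpolation=cv2.INTER_CUBIC)
c=np.zeros((400,800,3),np.uint8);c[:320,:400]=a;c[:400,400:]=b
cv2.imwrite("pics/a3.png",c)
E
```

```text
time: 5.98
tool_pos: [0.4607, -0.2566, 0.1202]
tool_rot: [3.137, 0.001, 1.23]
contact_force: [0.5, -0.1, -0.4]
opening: 0.0196
t 5.98 p [ 0.4607 -0.2566  0.1202] yaw 70.46 rp [1.7973e+02 7.0000e-02] F [ 0.5 -0.1 -0.4] M [-0.172  0.047 -0.014] open 0.0196 q [-0.65  0.45  1.67  0.    1.01 -0.31]
delta units [ 9.6  -2.76  0.18] roll units -5.76
```

View pics/a3.png

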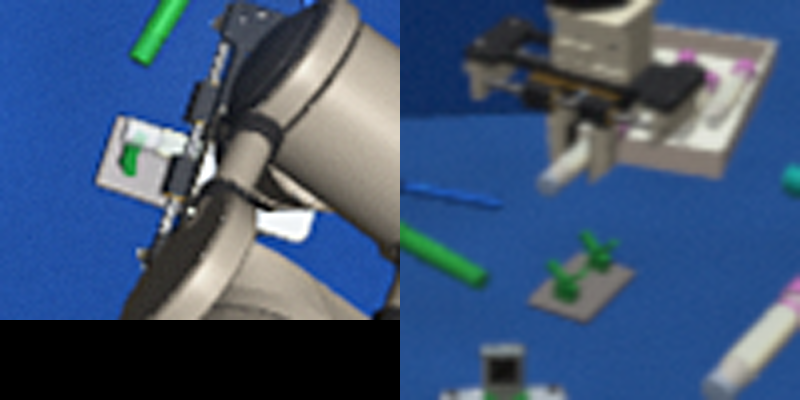

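```bash
python3 - <<'E'
from h import *
from cell import robot
S=robot.read_camera("side");T=robot.read_camera("top")
o=robot.observe();p=o["tool_pos"]+[0,0,.019];print(p)
d=np.array([np.cos(np.radians(70.46)),np.sin(np.radians(70.46)),0])
for L in(.05,.055,.06,.065,.07): print(L,proj(T,[p+L*d]).round(1),proj(S,[p+L*d]).round(1))
a=cv2.resize(T["color"][172:202,320:350],(450,450),interpolation=cv2.INTER_NEAREST)
b=cv2.resize(S["color"][130:160,250:275],(375,450),interpolation=cv2.INTER_NEAREST)
cv2.imwrite("pics/a4.png",np.hstack([a,b])[:,:800])
E
```

```text
[ 0.45893166 -0.25539206  0.1359535 ]
0.05 [[334.  184.1]] [[260.1 146.4]]
0.055 [[332.3 183.6]] [[259.5 147. ]]
0.06 [[330.7 183. ]] [[258.9 147.5]]
0.065 [[329.  182.5]] [[258.3 148.1]]
0.07 [[327.4 182. ]] [[257.7 148.6]]
```

View pics/a4.png

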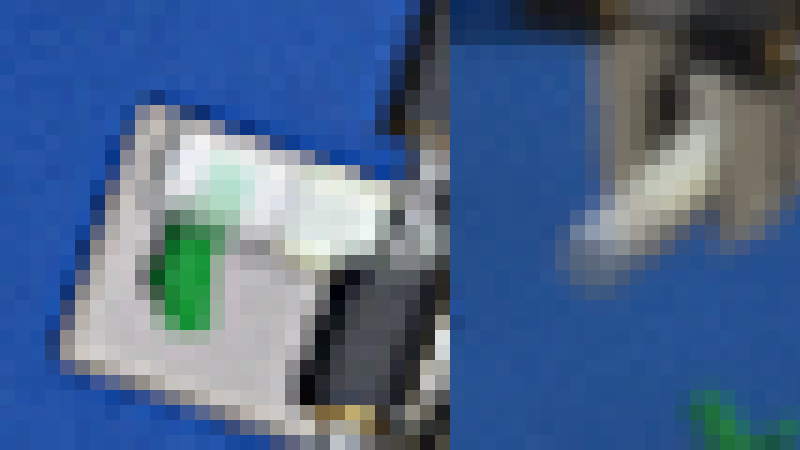

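```bash
python3 - <<'E'
from h import *
from cell import robot
S=robot.read_camera("side");T=robot.read_camera("top")
print(tri(T,(271.6,184.7),S,(250.8,191.2)))
E
python3 w.py 0.4753 -0.0049 0.120 105
```

```text
(array([ 0.48249157, -0.03467634,  0.03344248]), np.float64(0.001972576658218945))
t 6.28 p [ 0.459  -0.2554  0.1169] yaw 70.46 rp [-1.799e+02 -4.000e-02] F [ 0.1  0.2 -0.8] M [-0.109  0.054 -0.043] open 0.0193 q [-0.65  0.46  1.68  0.    1.01 -0.31]
delta units [ 9.66 -2.74 -0.11] roll units -5.76
```

```bash
python3 -m crank '{"claw":[0.1,0.1,0.1,0.1,0.1,0.1,0.1,0.1],"delta_pos":[[0.8,-0.2,-0.1],[2.2,-0.6,-0.1],[3.7,-1.05,-0.1],[5.2,-1.5,-0.1],[6.7,-1.9,-0.1],[8.1,-2.3,-0.1],[9.1,-2.6,-0.1],[9.66,-2.74,-0.1]],"roll":[-0.5,-1.3,-2.2,-3.1,-4,-4.9,-5.5,-5.76]}'
python3 -m crank '{"claw":[0.1,0.1,0.1,0.1,0.1,0.1,0.1,0.1],"delta_pos":[[0,0,0],[0,0,0],[0,0,0],[0,0,0],[0,0,0],[0,0,0],[0,0,0],[0,0,0]],"roll":[0,0,0,0,0,0,0,0]}'
python3 w.py 0.4753 -0.0049 0.060 105
```

```text
time: 6.95
tool_pos: [0.4749, -0.0022, 0.1199]
tool_rot: [-3.14, -0.001, 1.839]
contact_force: [0.4, 0.5, -0.8]
opening: 0.0193
time: 7.62
tool_pos: [0.4756, -0.0056, 0.1205]
tool_rot: [3.142, -0.0, 1.832]
contact_force: [0.0, 0.1, -0.2]
opening: 0.0197
t 7.62 p [ 0.4756 -0.0056  0.1205] yaw 104.97 rp [ 1.8e+02 -1.0e-02] F [ 0.   0.1 -0.2] M [-0.125  0.063  0.005] open 0.0197 q [-0.17  0.37  1.81  0.    0.96 -0.43]
delta units [ 0.03 -0.    2.42] roll units -0.01
```

```bash
python3 -m crank '{"claw":[0.1,0.1,0.1,0.1,0.1,0.1,0.1,0.1],"delta_pos":[[0,0,0.3],[0,0,0.8],[0,0,1.3],[0.03,0,1.8],[0.03,0,2.1],[0.03,0,2.3],[0.03,0,2.3],[0.03,0,2.3]],"roll":[0,0,0,0,0,0,0,0]}'
python3 w.py 0.4753 -0.0049 0.026 105
python3 - <<'E'
from h import *
from cell import robot
S=robot.read_camera("side");T=robot.read_camera("top")
a=cv2.resize(T["color"][160:220,215:295],(480,360),interpolation=cv2.INTER_CUBIC)
b=cv2.resize(S["color"][160:240,220:284],(320,400),interpolation=cv2.INTER_CUBIC)
c=np.zeros((400,800,3),np.uint8);c[:360,:480]=a;c[:,480:]=b
cv2.imwrite("pics/a5.png",c)
E
```

```text
time: 8.28
tool_pos: [0.4755, -0.0045, 0.063]
tool_rot: [-3.142, -0.0, 1.833]
contact_force: [-0.4, -0.8, 0.3]
opening: 0.0194
t 8.28 p [ 0.4755 -0.0045  0.063 ] yaw 105.02 rp [-1.8e+02 -1.0e-02] F [-0.4 -0.8  0.3] M [-0.063  0.07  -0.017] open 0.0194 q [-0.17  0.46  1.87  0.    0.81 -0.43]
delta units [-0.01 -0.01  1.48] roll units 0.0
```

View pics/a5.png

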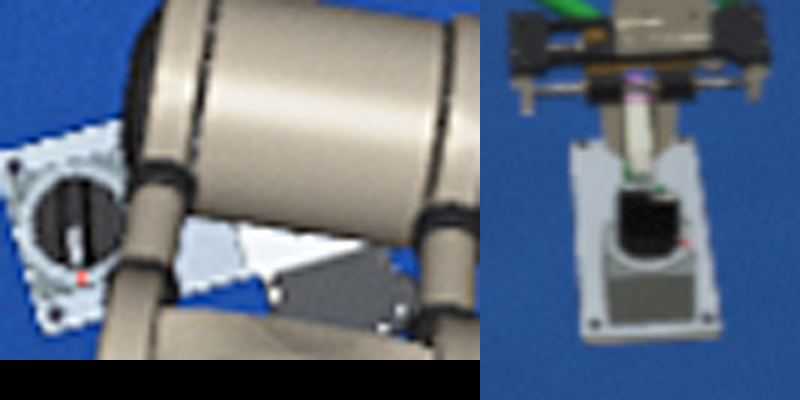

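```bash
python3 -m crank '{"claw":[0.1,0.1,0.1,0.1,0.1,0.1,0.1,0.1],"delta_pos":[[0,0,0.1],[0,0,0.3],[0,0,0.5],[0,0,0.7],[0,0,0.85],[0,0,1],[0,0,1],[0,0,1]],"roll":[0,0,0,0,0,0,0,0]}'
python3 w.py 0.4753 -0.0049 0.0265 105
```

```text
time: 9.05
tool_pos: [0.4753, -0.0045, 0.0377]
tool_rot: [-3.141, -0.0, 1.833]
contact_force: [0.0, -0.2, -0.4]
opening: 0.0194
t 9.05 p [ 0.4753 -0.0045  0.0377] yaw 105.02 rp [-1.7997e+02 -2.0000e-02] F [ 0.  -0.2 -0.4] M [-0.043  0.002  0.028] open 0.0194 q [-0.17  0.51  1.89  0.    0.75 -0.43]
delta units [-0.02 -0.    0.45] roll units 0.0
```

```bash
python3 -m crank '{"claw":[0.1,0.1,0.1,0.1,0.1,0.1,0.1,0.1],"delta_pos":[[0,0,0.1],[0,0,0.2],[0,0,0.3],[0,0,0.4],[0,0,0.45],[0,0,0.45],[0,0,0.45],[0,0,0.45]],"roll":[0,0,0,0,0,0,0,0]}'
python3 w.py 0.4753 -0.0049 0.026 105
```

```text
time: 9.72
tool_pos: [0.4754, -0.0045, 0.0267]
tool_rot: [-3.141, -0.0, 1.833]
contact_force: [-0.0, -0.5, -0.1]
opening: 0.0198
t 9.72 p [ 0.4754 -0.0045  0.0267] yaw 105.02 rp [-1.7999e+02 -1.0000e-02] F [-0.  -0.5 -0.1] M [-0.095 -0.013  0.002] open 0.0198 q [-0.17  0.53  1.9   0.    0.72 -0.43]
delta units [-0.01 -0.01  0.03] roll units 0.0
```

```bash
python3 -m crank '{"claw":[0.1,0.1,0.3,0.4,0.5,0.55,0.55,0.55],"delta_pos":[[0,0,0.03],[0,0,0.05],[0,0,0.05],[0,0,0.05],[0,0,0.05],[0,0,0.05],[0,0,0.05],[0,0,0.05]],"roll":[0,0,0,0,0,0,0,0]}'
python3 w.py
python3 -m crank '{"claw":[0.55,0.55,0.55,0.55,0.55,0.55,0.55,0.55],"delta_pos":[[0,0,-0.2],[0,0,-0.7],[0,0,-1.4],[0,0,-2.4],[0,0,-3.4],[0,0,-4.4],[0,0,-5],[0,0,-5.2]],"roll":[0,0,0,0,0,0,0,0]}'
python3 w.py 0.4463 0.1028 0.15 185
```

```text
time: 10.38
tool_pos: [0.4754, -0.0045, 0.0254]
tool_rot: [-3.141, -0.0, 1.833]
contact_force: [0.4, 0.9, 0.9]
opening: 0.0497
t 10.38 p [ 0.4754 -0.0045  0.0254] yaw 105.02 rp [-1.7999e+02 -1.0000e-02] F [0.4 0.9 0.9] M [-0.046  0.035  0.028] open 0.0497 q [-0.17  0.53  1.9   0.    0.72 -0.43]
time: 11.05
tool_pos: [0.4767, -0.0047, 0.1584]
tool_rot: [3.137, 0.002, 1.833]
contact_force: [0.3, 0.0, -0.5]
opening: 0.0507
t 11.05 p [ 0.4767 -0.0047  0.1584] yaw 105.02 rp [1.7973e+02 1.2000e-01] F [ 0.3  0.  -0.5] M [-0.028  0.046 -0.028] open 0.0507 q [-0.17  0.32  1.76  0.    1.05 -0.43]
delta units [ 4.47 -0.06  0.33] roll units -13.33
```

```bash
python3 - <<'E'
from h import *
from cell import robot
S=robot.read_camera("side");T=robot.read_camera("top")
im=cv2.imread("pics/top0.png")
t=im[184:212,214:244]
cv2.imwrite("pics/k.png",np.hstack([cv2.resize(t,(480,448),interpolation=cv2.INTER_NEAREST),cv2.resize(S["color"][165:225,230:272],(314,448),interpolation=cv2.INTER_CUBIC)]))
E
```

```text
(no output)
```

View pics/k.png

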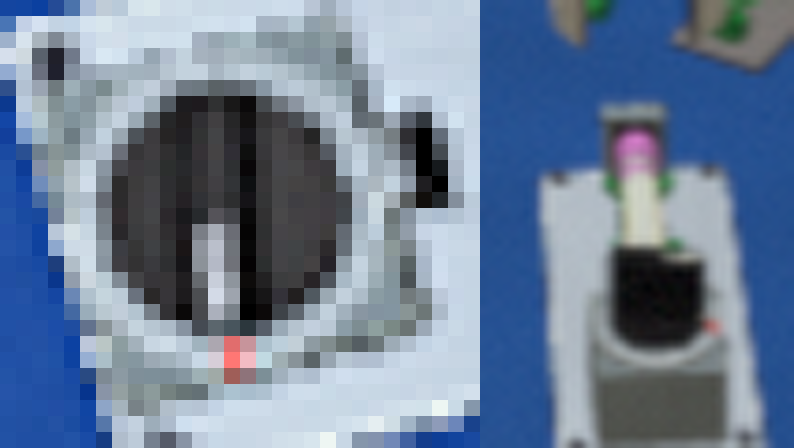

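```bash
python3 - <<'E'
from h import *
from cell import robot
T=robot.read_camera("top")
k=np.array([.476,-.0073])+.114*np.array([-.2605,.9655]); print(k)
for z in(.062,.066,.07):
    r=plane(T,228.3,206,z)[:2]-k; print(z,r,np.linalg.norm(r),np.degrees(np.arctan2(r[1],r[0])))
a=plane(T,212/16-.5+214,222/16-.5+184,.108);b=plane(T,218/16-.5+214,318/16-.5+184,.108)
for q in(a,b): print("stripe",q-[*k,.108])
print(np.degrees(np.arctan2((b-a)[1],(b-a)[0])))
E
```

```text
[0.446303 0.102767]
0.062 [-0.02722608 -0.00112535] 0.027249326761137452 -177.63310853806408
0.066 [-0.02722401 -0.00137875] 0.027258905249228072 -177.10075994875672
0.07 [-0.02722195 -0.00163214] 0.02727083514698171 -176.5688312324714
stripe [-1.72527775e-03  4.97655176e-05  9.71445147e-17]
stripe [-1.94091717e-02 -7.27514666e-04  9.71445147e-17]
-177.48323375535347
```

```bash
python3 -m crank '{"claw":[0.55,0.55,0.55,0.55,0.5,0.5,0.5,0.5],"delta_pos":[[0.4,0,0],[1,0,0],[1.7,0,0],[2.4,0,0],[3.1,-0.03,0],[3.8,-0.03,0],[4.3,-0.06,0],[4.47,-0.06,0]],"roll":[-0.5,-1.4,-2.4,-3.4,-4.4,-5.4,-6.2,-6.5]}'
python3 w.py 0.4463 0.1028 0.15 182.6
```

```text
time: 11.87
tool_pos: [0.4434, 0.1043, 0.154]
tool_rot: [-3.14, -0.003, 2.519]
contact_force: [0.4, 0.1, 1.3]
opening: 0.0458
t 11.87 p [0.4434 0.1043 0.154 ] yaw 144.31 rp [-1.7989e+02 -1.7000e-01] F [0.4 0.1 1.3] M [0.018 0.022 0.011] open 0.0458 q [ 0.06  0.3   1.81  0.    1.03 -0.89]
delta units [-0.13  0.02  0.16] roll units -6.38
```

```bash
python3 -m crank '{"claw":[0.5,0.5,0.5,0.5,0.5,0.5,0.5,0.5],"delta_pos":[[0,0,0],[0,0,0],[0,0,0],[0,0,0],[0,0,0],[0,0,0],[0,0,0],[0,0,0]],"roll":[-0.6,-1.6,-2.6,-3.6,-4.6,-5.6,-6.2,-6.4]}'
python3 w.py 0.4463 0.1028 0.118 182.6
python3 - <<'E'
from h import *
from cell import robot
S=robot.read_camera("side");T=robot.read_camera("top")
a=cv2.resize(T["color"][150:220,205:295],(450,350),interpolation=cv2.INTER_CUBIC)
b=cv2.resize(S["color"][160:240,220:290],(350,400),interpolation=cv2.INTER_CUBIC)
c=np.zeros((400,800,3),np.uint8);c[:350,:450]=a;c[:,450:]=b
cv2.imwrite("pics/a6.png",c)
E
```

```text
time: 12.53
tool_pos: [0.4446, 0.1026, 0.1544]
tool_rot: [-3.141, -0.002, -3.098]
contact_force: [0.2, -0.2, 0.3]
opening: 0.0463
t 12.53 p [0.4446 0.1026 0.1544] yaw -177.52 rp [-1.7999e+02 -1.1000e-01] F [ 0.2 -0.2  0.3] M [ 0.063  0.023 -0.005] open 0.0463 q [ 0.06  0.3   1.81 -0.    1.04 -1.56]
delta units [-0.07  0.01  1.46] roll units -0.02
```

View pics/a6.png

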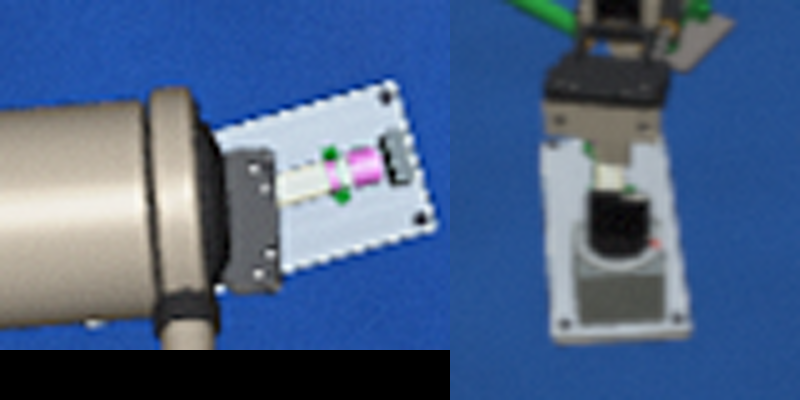

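```bash
python3 -m crank '{"claw":[0.5,0.5,0.5,0.5,0.5,0.5,0.5,0.5],"delta_pos":[[-0.07,0,0.2],[-0.07,0,0.5],[-0.07,0,0.9],[-0.07,0,1.2],[-0.07,0,1.35],[-0.07,0,1.35],[-0.07,0,1.35],[-0.07,0,1.35]],"roll":[0,0,0,0,0,0,0,0]}'
python3 w.py 0.4463 0.1028 0.080 182.6
python3 - <<'E'
from h import *
from cell import robot
S=robot.read_camera("side")
o=robot.observe();print(proj(S,[o["tool_pos"],[.4463,.1028,.108]]).round(1))
cv2.imwrite("pics/a7.png",cv2.resize(S["color"][160:230,220:290],(560,560),interpolation=cv2.INTER_CUBIC))
E
```

```text
time: 13.3
tool_pos: [0.447, 0.1031, 0.122]
tool_rot: [3.142, 0.001, -3.1]
contact_force: [0.8, 0.8, 0.3]
opening: 0.0458
t 13.3 p [0.447  0.1031 0.122 ] yaw -177.59 rp [1.8e+02 4.0e-02] F [0.8 0.8 0.3] M [ 0.053 -0.032 -0.026] open 0.0458 q [ 0.06  0.34  1.85  0.    0.95 -1.55]
delta units [ 0.03 -0.01  1.68] roll units -0.03
[[252.7 195.7]
 [252.9 198.8]]
```

View pics/a7.png

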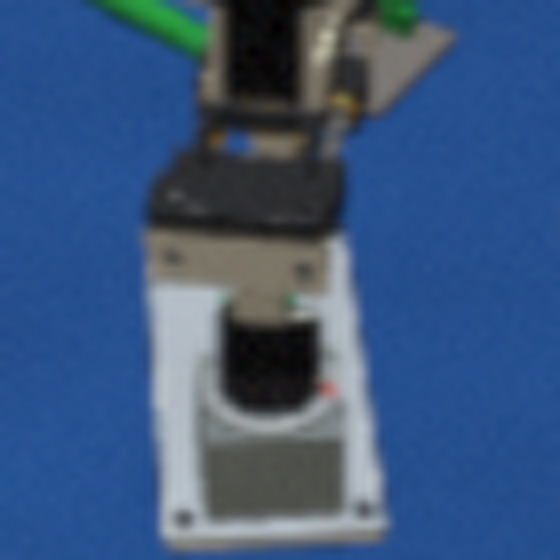

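```bash
python3 -m crank '{"claw":[0.5,0.5,0.5,0.5,0.5,0.5,0.5,0.5],"delta_pos":[[0.03,0,0.2],[0.03,0,0.5],[0.03,0,0.8],[0.03,0,1.1],[0.03,0,1.4],[0.03,0,1.65],[0.03,0,1.65],[0.03,0,1.65]],"roll":[0,0,0,0,0,0,0,0]}'
python3 w.py 0.4463 0.1028 0.080 182.6
python3 - <<'E'
from h import *
from cell import robot
S=robot.read_camera("side")
cv2.imwrite("pics/a8.png",cv2.resize(S["color"][160:230,220:290],(560,560),interpolation=cv2.INTER_CUBIC))
E
```

```text
time: 14.02
tool_pos: [0.4457, 0.1031, 0.08]
tool_rot: [3.142, -0.001, -3.099]
contact_force: [1.1, 0.7, -0.0]
opening: 0.0456
t 14.02 p [0.4457 0.1031 0.08  ] yaw -177.58 rp [ 1.8e+02 -7.0e-02] F [ 1.1  0.7 -0. ] M [0.059 0.043 0.008] open 0.0456 q [ 0.06  0.41  1.9   0.    0.84 -1.55]
delta units [-0.02 -0.01 -0.  ] roll units -0.03
```

View pics/a8.png

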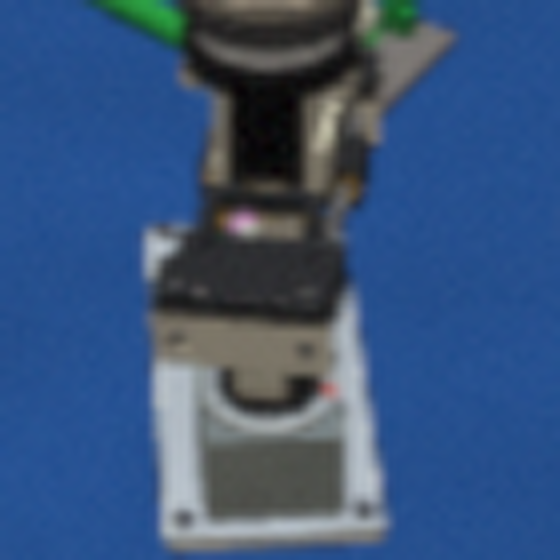

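Fingers straddle the bar. Close.

```bash
python3 -m crank '{"claw":[0.4,0.3,0.2,0.1,0,0,0,0],"delta_pos":[[0,0,0],[0,0,0],[0,0,0],[0,0,0],[0,0,0],[0,0,0],[0,0,0],[0,0,0]],"roll":[0,0,0,0,0,0,0,0]}' 20
python3 w.py 0.4463 0.1028 0.080 182.6
```

```text
time: 14.73
tool_pos: [0.4461, 0.1029, 0.0806]
tool_rot: [-3.141, 0.0, -3.099]
contact_force: [-0.1, -2.3, 2.5]
opening: 0.0138
t 14.73 p [0.4461 0.1029 0.0806] yaw -177.58 rp [-1.7999e+02  2.0000e-02] F [-0.1 -2.3  2.5] M [-0.323  0.078  0.008] open 0.0138 q [ 0.06  0.41  1.9  -0.    0.84 -1.55]
delta units [-0.01 -0.    0.02] roll units -0.03
```

```bash
python3 -m crank '{"claw":[0,0,0,0,0,0,0,0],"delta_pos":[[0,0,0],[0,0,0],[0,0,0],[0,0,0],[0,0,0],[0,0,0],[0,0,0],[0,0,0]],"roll":[0.3,1,1.7,2.4,3.1,3.7,4,4]}'
python3 w.py 0.4463 0.1028 0.080 182.6
```

```text
time: 15.4
tool_pos: [0.4462, 0.1034, 0.0806]
tool_rot: [3.141, 0.0, 2.764]
contact_force: [0.2, 1.3, 1.7]
opening: 0.0143
t 15.4 p [0.4462 0.1034 0.0806] yaw 158.34 rp [1.7996e+02 2.0000e-02] F [0.2 1.3 1.7] M [ 0.205  0.016 -0.043] open 0.0143 q [ 0.06  0.41  1.9   0.    0.84 -1.13]
delta units [-0.01 -0.02  0.02] roll units -4.04
```

```bash
python3 -m crank '{"claw":[0,0,0,0,0,0,0,0],"delta_pos":[[0,0,0],[0,0,0],[0,0,0],[0,0,0],[0,0,0],[0,0,0],[0,0,0],[0,0,0]],"roll":[0.5,1.5,2.5,3.5,4.5,5.5,6.5,7]}'
python3 w.py 0.4463 0.1028 0.080 182.6
python3 - <<'E'
from h import *
from cell import robot
S=robot.read_camera("side");T=robot.read_camera("top")
a=cv2.resize(T["color"][150:220,205:295],(450,350),interpolation=cv2.INTER_CUBIC)
b=cv2.resize(S["color"][160:240,220:290],(350,400),interpolation=cv2.INTER_CUBIC)
c=np.zeros((400,800,3),np.uint8);c[:350,:450]=a;c[:,450:]=b
cv2.imwrite("pics/a9.png",c)
E
```

```text
time: 16.07
tool_pos: [0.4468, 0.104, 0.0806]
tool_rot: [3.139, -0.001, 2.027]
contact_force: [1.9, 5.7, 0.1]
opening: 0.0136
t 16.07 p [0.4468 0.104  0.0806] yaw 116.16 rp [ 1.7986e+02 -3.0000e-02] F [1.9 5.7 0.1] M [ 0.8   -0.39   0.068] open 0.0136 q [ 0.06  0.41  1.9   0.    0.83 -0.4 ]
delta units [-0.03 -0.04  0.03] roll units -11.07
```

View pics/a9.png

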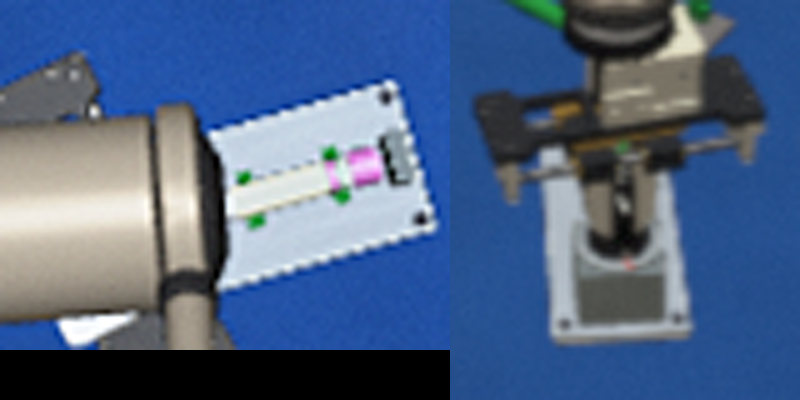

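```bash
python3 -m crank '{"claw":[0,0,0,0,0,0,0,0],"delta_pos":[[0.02,0,0],[0.04,0.01,0],[0.04,0.02,0],[0.04,0.02,0],[0.04,0.02,0],[0.04,0.02,0],[0.04,0.02,0],[0.04,0.02,0]],"roll":[0.5,1.3,2.2,3.1,4,4.9,5.6,6]}'
python3 w.py 0.4463 0.1028 0.080 182.6
```

```text
time: 16.83
tool_pos: [0.4476, 0.1042, 0.0807]
tool_rot: [3.138, -0.001, 1.401]
contact_force: [4.7, -0.6, -2.4]
opening: 0.0143
t 16.83 p [0.4476 0.1042 0.0807] yaw 80.28 rp [ 1.7981e+02 -4.0000e-02] F [ 4.7 -0.6 -2.4] M [-0.164 -0.712  0.031] open 0.0143 q [ 0.06  0.41  1.9  -0.    0.83  0.23]
delta units [-0.06 -0.04  0.03] roll units -17.05
```

```bash
python3 -m crank '{"claw":[0,0,0,0,0,0,0,0],"delta_pos":[[0,0.02,0],[0,0.03,0],[0,0.03,0],[0,0.03,0],[0,0.03,0],[0,0.03,0],[0,0.03,0],[0,0.03,0]],"roll":[0.3,0.9,1.5,2.1,2.7,3,3,3]}'
python3 w.py 0.4463 0.1028 0.080 182.6
python3 -m crank '{"claw":[0,0,0,0,0,0,0,0],"delta_pos":[[0,0,0],[0,0,0],[0,0,0],[0,0,0],[0,0,0],[0,0,0],[0,0,0],[0,0,0]],"roll":[0.2,0.4,0.6,0.8,1,1.2,1.4,1.6]}'
python3 w.py 0.4463 0.1028 0.080 182.6
python3 - <<'E'
from h import *
from cell import robot
S=robot.read_camera("side");T=robot.read_camera("top")
a=cv2.resize(T["color"][150:220,205:295],(450,350),interpolation=cv2.INTER_CUBIC)
b=cv2.resize(S["color"][160:240,220:290],(350,400),interpolation=cv2.INTER_CUBIC)
c=np.zeros((400,800,3),np.uint8);c[:350,:450]=a;c[:,450:]=b
cv2.imwrite("pics/a10.png",c)
E
```

```text
time: 17.5
tool_pos: [0.448, 0.104, 0.0807]
tool_rot: [3.139, -0.001, 1.091]
contact_force: [5.2, -0.9, -2.2]
opening: 0.0143
t 17.5 p [0.448  0.104  0.0807] yaw 62.51 rp [ 1.7987e+02 -8.0000e-02] F [ 5.2 -0.9 -2.2] M [-0.126 -0.772 -0.024] open 0.0143 q [0.06 0.41 1.89 0.   0.84 0.54]
delta units [-0.08 -0.04  0.03] roll units -20.01
time: 18.17
tool_pos: [0.4481, 0.1039, 0.0807]
tool_rot: [3.139, -0.002, 0.923]
contact_force: [5.7, -1.6, -2.8]
opening: 0.0138
t 18.17 p [0.4481 0.1039 0.0807] yaw 52.86 rp [ 1.7986e+02 -1.0000e-01] F [ 5.7 -1.6 -2.8] M [-0.262 -0.951  0.188] open 0.0138 q [ 0.06  0.41  1.89 -0.    0.84  0.71]
delta units [-0.08 -0.03  0.03] roll units -21.62
```

View pics/a10.png

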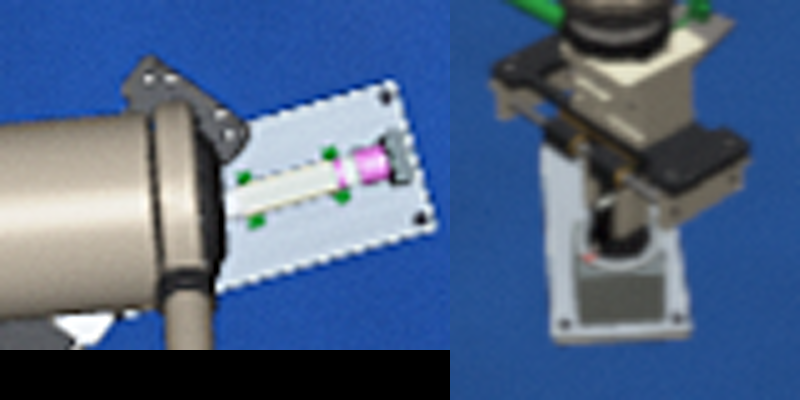

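```bash
python3 -m crank '{"claw":[0,0,0,0,0,0,0,0],"delta_pos":[[0,0,0],[0,0,0],[0,0,0],[0,0,0],[0,0,0],[0,0,0],[0,0,0],[0,0,0]],"roll":[0.4,0.8,1.3,1.8,2.3,2.8,3.3,3.5]}'
python3 w.py 0.4463 0.1028 0.080 182.6
python3 -m crank '{"claw":[0,0,0,0,0,0,0,0],"delta_pos":[[0,0,0],[0,0,0],[0,0,0],[0,0,0],[0,0,0],[0,0,0],[0,0,0],[0,0,0]],"roll":[0.4,0.8,1.3,1.8,2.3,2.8,3.2,3.2]}'
python3 w.py 0.4463 0.1028 0.080 182.6
python3 - <<'E'
from h import *
from cell import robot
S=robot.read_camera("side");T=robot.read_camera("top")
a=cv2.resize(T["color"][150:220,205:295],(450,350),interpolation=cv2.INTER_CUBIC)
b=cv2.resize(S["color"][160:240,220:290],(350,400),interpolation=cv2.INTER_CUBIC)
c=np.zeros((400,800,3),np.uint8);c[:350,:450]=a;c[:,450:]=b
cv2.imwrite("pics/a11.png",c)
E
```

```text
time: 18.93
tool_pos: [0.4484, 0.1036, 0.0807]
tool_rot: [3.139, -0.003, 0.555]
contact_force: [6.8, -3.4, -3.9]
opening: 0.014
t 18.93 p [0.4484 0.1036 0.0807] yaw 31.78 rp [ 1.7986e+02 -1.5000e-01] F [ 6.8 -3.4 -3.9] M [-0.668 -1.105  0.167] open 0.014 q [ 0.06  0.41  1.89 -0.    0.83  1.08]
delta units [-0.09 -0.02  0.03] roll units -25.14
time: 19.6
tool_pos: [0.4486, 0.1033, 0.0807]
tool_rot: [3.14, -0.003, 0.22]
contact_force: [7.2, -4.8, -5.3]
opening: 0.0139
t 19.6 p [0.4486 0.1033 0.0807] yaw 12.61 rp [179.88  -0.2 ] F [ 7.2 -4.8 -5.3] M [-1.024 -1.134  0.053] open 0.0139 q [ 0.06  0.41  1.89 -0.    0.83  1.41]
delta units [-0.09 -0.    0.03] roll units -28.33
```

View pics/a11.png

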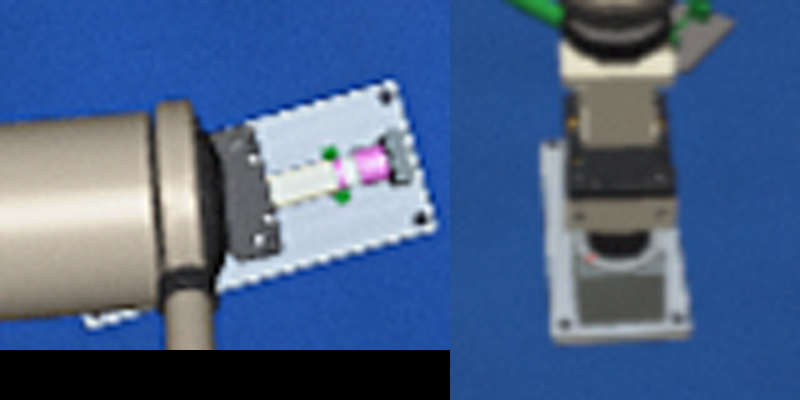

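```bash
python3 -m crank '{"claw":[0.2,0.3,0.4,0.5,0.5,0.5,0.5,0.5],"delta_pos":[[0,0,0],[0,0,0],[0,0,0],[0,0,0],[0,0,0],[0,0,0],[0,0,0],[0,0,0]],"roll":[0,0,0,0,0,0,0,0]}'
python3 w.py
python3 -m crank '{"claw":[0.5,0.5,0.5,0.5,0.5,0.5,0.5,0.5],"delta_pos":[[0,0,-0.2],[0,0,-0.7],[0,0,-1.4],[0,0,-2.2],[0,0,-3],[0,0,-3.8],[0,0,-4.4],[0,0,-4.4]],"roll":[0,0,0,0,0,0,0,0]}'
python3 w.py 0.35 0.35 0.2 12
```

```text
time: 20.37
tool_pos: [0.4467, 0.1041, 0.0805]
tool_rot: [-3.141, 0.0, 0.22]
contact_force: [0.8, -0.3, -0.3]
opening: 0.0458
t 20.37 p [0.4467 0.1041 0.0805] yaw 12.63 rp [-1.7999e+02  1.0000e-02] F [ 0.8 -0.3 -0.3] M [-0.022  0.168 -0.007] open 0.0458 q [0.06 0.41 1.9  0.   0.84 1.41]
time: 21.03
tool_pos: [0.4484, 0.1042, 0.1937]
tool_rot: [3.141, -0.006, 0.22]
contact_force: [-0.4, 0.2, 0.9]
opening: 0.0458
t 21.03 p [0.4484 0.1042 0.1937] yaw 12.62 rp [179.95  -0.36] F [-0.4  0.2  0.9] M [-0.065  0.104 -0.032] open 0.0458 q [0.06 0.25 1.75 0.   1.13 1.41]
delta units [ -1.69 -10.45  -0.27] roll units 0.1
```

```bash
python3 -m crank '{"claw":[0.5,0.5,0.5,0.5,0.5,0.5,0.5,0.5],"delta_pos":[[-0.2,-1,0],[-0.4,-2.5,0],[-0.7,-4,0],[-1,-5.5,0],[-1.2,-7,0],[-1.4,-8.5,0],[-1.6,-10,0],[-1.7,-10.4,0]],"roll":[0,0,0,0,0,0,0,0]}'
python3 w.py
python3 - <<'E'
from h import *
from cell import robot
S=robot.read_camera("side");T=robot.read_camera("top")
cv2.imwrite("pics/f_top.png",T["color"])
a=cv2.resize(T["color"][165:217,212:294],(480,304),interpolation=cv2.INTER_CUBIC)
k=cv2.resize(T["color"][184:212,214:244],(300,280),interpolation=cv2.INTER_NEAREST)
b=cv2.resize(S["color"][165:235,235:273],(316,584),interpolation=cv2.INTER_CUBIC)
c=np.zeros((584,800,3),np.uint8);c[:304,:480]=a;c[304:584,:300]=k;c[:,484:]=b
cv2.imwrite("pics/f.png",c)
E
```

```text
time: 21.7
tool_pos: [0.3463, 0.3522, 0.1898]
tool_rot: [-3.14, 0.001, 0.224]
contact_force: [-0.5, 0.1, 1.0]
opening: 0.0459
t 21.7 p [0.3463 0.3522 0.1898] yaw 12.81 rp [-1.7992e+02  4.0000e-02] F [-0.5  0.1  1. ] M [-0.104  0.177  0.012] open 0.0459 q [0.64 0.32 1.67 0.   1.16 1.98]
```

View pics/f.png

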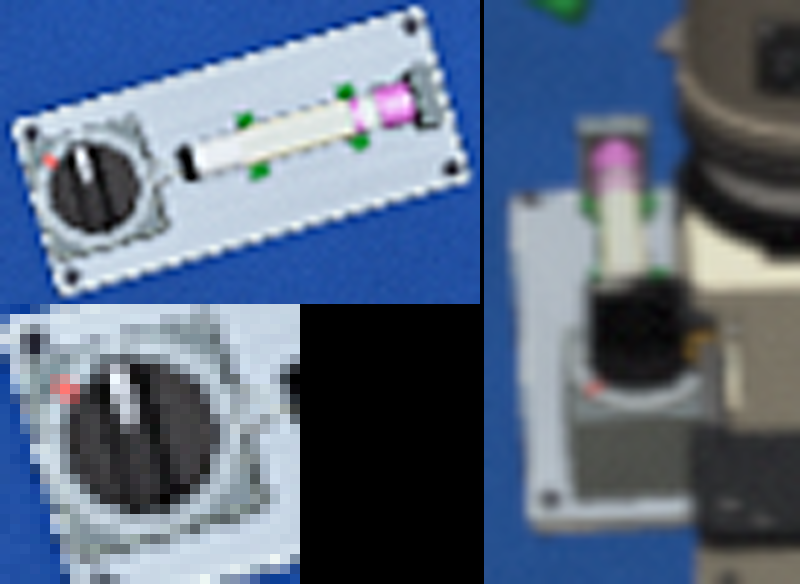

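View pics/f_top.png

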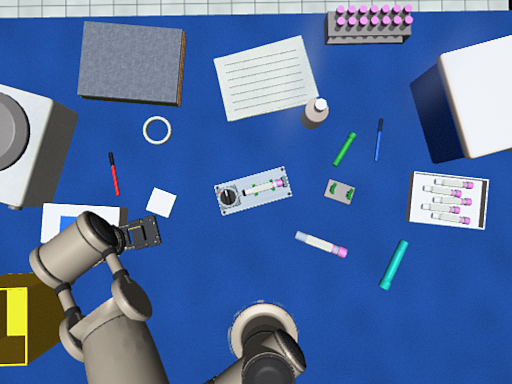

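```bash
python3 -c "
from cell import robot
print(robot.hand_in())"
```

```text
the job is handed in; nothing more can be done
None
```

The tube is in the labelling clamp, cap against the end stop, with the knob tightened until its clutch slipped. I handed the job in at about 21.8 s of the 64 s allowed; no verdict is reported.

- **Placing:** I lifted the tube from the grey rest, laid it in the cradle and let go. A picture after release showed it lying in both green saddles with a few millimetres to spare at the stop.
- **Turning:** I turned the knob clockwise about 170° in one grasp, rather than several grasps of 1.2 rad. The torque at the tool rose to about 0.19 N m at around 130°, and the tube moved up against the stop. After that the collar's red mark stayed put while the knob went on turning.
- **Slip:** In the last picture the white and red marks are about 45–50° apart, so the clutch slipped roughly 0.7–0.8 rad. That is more than the one click asked for (about 0.5 rad), but well inside 0.35–3.14.
- **Final state:** The last pictures show the plunger on the tube's foot and the cap on the stop. The bottle, marker, pen, notes and tape look unmoved, and the gripper is clear of everything.

The plunger's force on the tube could not be measured directly; I infer it from the clutch slipping. The last torque reading while turning was only about 0.05 N m, below the 0.14 expected of a slipping clutch. It came while the arm held still, with up to 7 N of sideways force on the tool. The cap's height measured 47 mm from two views against the stated 42 mm, probably because only the upper side of the cap was visible. I used 42 mm and the grasp fitted.

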